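# Feed the nut through the guide with the push stick

### The arm

A 6-joint arm with a two-finger parallel gripper is mounted at the origin on the work surface; the furniture and walls round the work are solid. World frame = base frame: x ahead of the robot, y to its left, z up, the work surface at z = 0. Lengths are in mm, angles in degrees, forces in N, time in s.
With the tool pointing down it reaches from about 250 to 725 mm from the base axis. Payload 9.7 kg.
Tool frame: the origin (TCP) lies at the centre of the arm's flange, where the gripper is bolted on; the fingertips stand 173 mm ahead of it and the grasp point (between the pads) lies 155 mm ahead of it; z points along the fingers, y is the line along which they close (so a half turn about z gives the same grasp; the last joint's range is limited). The gripper opens to 85 mm and grips with 20 to 120 N. Pads are 22 mm wide; open, the fingers measure 114 mm over their backs; the gripper's body (76 mm by 85 mm) begins 54 mm behind the grasp point. The pads swing forward as they close: fully open they stand 13 mm farther back than shut.
Start: joints at [-63.197, 4.979, 10.078, 95.1, 0, 90], TCP at [248.005, -490.908, 404.684] pointing down, gripper open.
Joint ranges: [-179.16, 179.16], [-48.56, 103.87], [-65.8, 70.77], [-126.05, 130.52], [-82.76, 87.17], [-180, 180]. Speed limits (degrees/s): [127.2, 127.2, 147.25, 180, 180, 180].

### API

Orientations are given as [roll, pitch, yaw] about the fixed x, y, z axes, in that order (R = Rz(yaw) Ry(pitch) Rx(roll)).
In Python, from bench import bot, ik, viewer, job_done, readout gives the robot as it stands. The module is installed in compiled form; this text tells all that it offers. Calls block until the motion is done:
- bot.move_pose(position, orientation): joint-space move of the TCP to a pose.
- bot.movel(position, ori=None, feed=150, f_stop=None): straight line of the TCP; ori=None keeps the orientation; feed is the mean speed in mm/s. With f_stop (N) it stops when the force on the tool has changed by that much, and returns True; else False.
- bot.move_j(angles): joint-space move.
- bot.set_gripper(opening, force=None): finger opening in mm; force is the grip in N (None keeps the last); returns when the fingers have stopped.
- bot.sleep(seconds).
- ik(position, orientation): joint angles nearest the present ones, or None.
- viewer.read_camera(name): name is "scene" or "top" or "wrist"; returns a dict with "image" (384x512x3 uint8, red, green, blue), "range_z" (384x512 float32, mm along the optical axis (not along the pixel's ray), 0 where there is no reading), "fov_y" (degrees; the focal length in pixels is half the picture's height over the tangent of half this angle, whatever the lens; pixels are square), "cx", "cy" (the principal point, pixels), "world_from_camera" (4x4, takes a point from camera to world coordinates). Camera axes: x right, y down, z forward; pixel columns grow to the right and rows downward; lengths in mm; the calibration is good to about 2 mm. A picture is of the moment at which its call begins.
A pose or a line that the arm cannot do raises bot.IKError and nothing moves.
- job_done(): hands the job in; it is judged then, once.
Readings, each from a call of its own:
- readout.read_clock(): time.
- readout.read_q(): joint angles.
- readout.read_qvel(): joint speeds.
- readout.read_joint_torque(): joint torques, N m.
- readout.read_ee_pos(): TCP position.
- readout.read_tool_rot(): TCP orientation.
- readout.read_wrist_force(): force on the tool from outside, world axes, zero at the start.
- readout.read_wrist_torque(): the same for the moment, N m.
- readout.read_grip_width(): finger opening in mm.
- readout.read_grasp_force(): force on a finger pad.
Only numpy, scipy, OpenCV 4.12 (cv2) and the standard library are available. Lean on these libraries where they do the work, as an engineer would, in place of code of your own. Each camera call takes 0.05 s, during which the arm holds its last target. There are 200 camera calls.

### The job

Take the wooden push stick by its upright handle and, with its black nose, push the big dark nut along the channel of the guide, under the yellow bridge and right out the far side, so that it lies flat in the open pocket before the end stop, fully clear of the bridge. Keep the gripper off the nut. Then draw the stick back out and lay it down on the bench clear of the guide.

Things in the scene. Friction and masses are not known exactly. Their poses are not given: they have to be found in the camera images.
- push_stick: Loose wooden push stick, 0.12 kg, standing on the bench. Origin: centre of its underside; x towards the nose, z up. Foot bar 180 mm long (x -90 to +90), 26 wide, 22 high; black rubber nose at x +90. Upright handle block, x -80 to -30 mm (middle -55), 20 mm thick across y, from the bar up to 77 mm above the underside: grip it across its 20 mm.
- nose (a point): Centre of the push stick's flat front face, 90 mm ahead of the stick's origin along its x and 11 mm above its underside.
- nut: Loose dark steel hexagon nut, 35 mm across flats, 39 mm across corners, 19 mm high, 0.11 kg, lying flat on the channel floor before the yellow bridge. Origin: centre of its underside.
- guide: Fixed guide; origin on the bench under the bridge's middle, x = feed direction, z up. Dark base 250 x 110 mm; channel floor 8 mm over the bench. Aluminium walls at y +-24 mm, tops 32 mm up. Mouth x -130 mm. Yellow bridge x -30 to +30 mm, y +-40 mm: roof underside 46, top 50 mm over the bench. Open pocket x +30 mm to the end stop at +110 mm (32 mm high).
Mind the look-alikes: they are no part of the job. Several things look just like the push_stick: the one meant starts nearest to the robot's base.

How it is judged:
By the outcome, as a careful person would: the job done as asked, in the order asked, and still so for the second after the job is handed in, with the robot touching nothing.
It also fails if it takes over 48 s, if anything falls off the work surface, if the arm or the gripper's body presses on something with over 40 N, if the wrist force passes 120 N, or if a joint passes its speed limit or range.

## Working session

There is one attempt and no reset: what is moved stays moved. The work goes in short steps, each a Python script; the robot and the scene stay as the last script left them, time stands still between calls to the robot, and variables do not carry over. Pictures are saved under pics/ and viewed, at most 10 in all, crops included, and the job is handed in when it is done.

```bash
mkdir -p pics
cat > h.py <<'E'
import numpy as np, cv2
from bench import bot, ik, viewer, job_done, readout
def cam(n):
    d=viewer.read_camera(n); d['f']=192/np.tan(np.radians(d['fov_y']/2)); return d
def pts(d):
    v,u=np.mgrid[0:384,0:512]; z=d['range_z']
    P=np.stack([(u-d['cx'])*z/d['f'],(v-d['cy'])*z/d['f'],z],-1)
    T=d['world_from_camera']; return P@T[:3,:3].T+T[:3,3]
def ray(d,u,v,h):
    T=d['world_from_camera']; r=T[:3,:3]@np.array([(u-d['cx'])/d['f'],(v-d['cy'])/d['f'],1]); o=T[:3,3]
    return o+r*(h-o[2])/r[2]
def save(d,name,crop=None,s=1):
    im=d['image'][:,:,::-1]
    if crop: a,b,c,e=crop; im=im[b:e,a:c]
    cv2.imwrite('pics/'+name,cv2.resize(im,None,fx=s,fy=s,interpolation=cv2.INTER_CUBIC))
E
python3 - <<'E'
from h import *
import pickle
for n in('top','scene'):
    d=cam(n); save(d,n+'0.png',s=1.5); pickle.dump(d,open(n+'0.pkl','wb')); print(n,d['world_from_camera'].round(2).tolist(),d['fov_y'],(d['range_z']>0).mean())
print(readout.read_clock())
E
```

```text
top [[-0.01, -0.99, 0.13, 395.64], [-1.0, 0.01, 0.02, 302.57], [-0.02, -0.13, -0.99, 907.09], [0.0, 0.0, 0.0, 1.0]] 48.78328854436016 0.9963429768880209
scene [[-0.84, -0.36, 0.41, 112.71], [-0.54, 0.53, -0.65, 920.28], [0.02, -0.77, -0.64, 659.03], [0.0, 0.0, 0.0, 1.0]] 47.74136357493037 0.9890899658203125
0.1
```

View pics/top0.png

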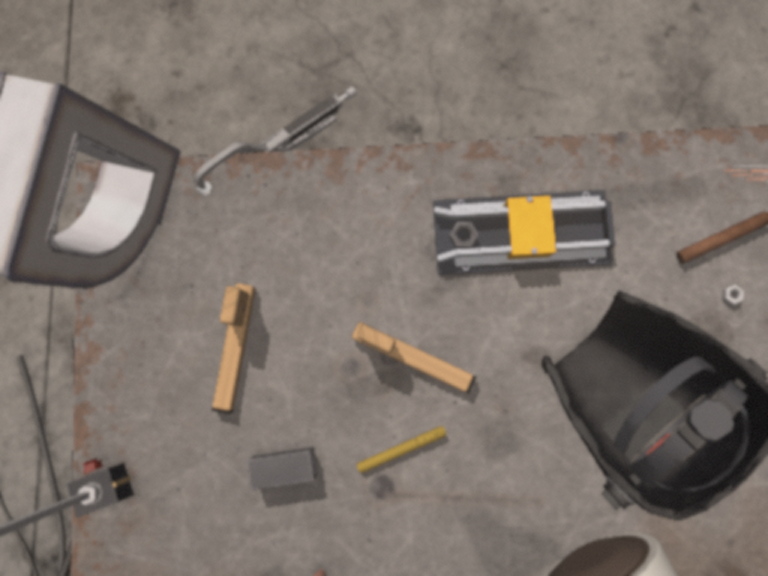

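View pics/scene0.png

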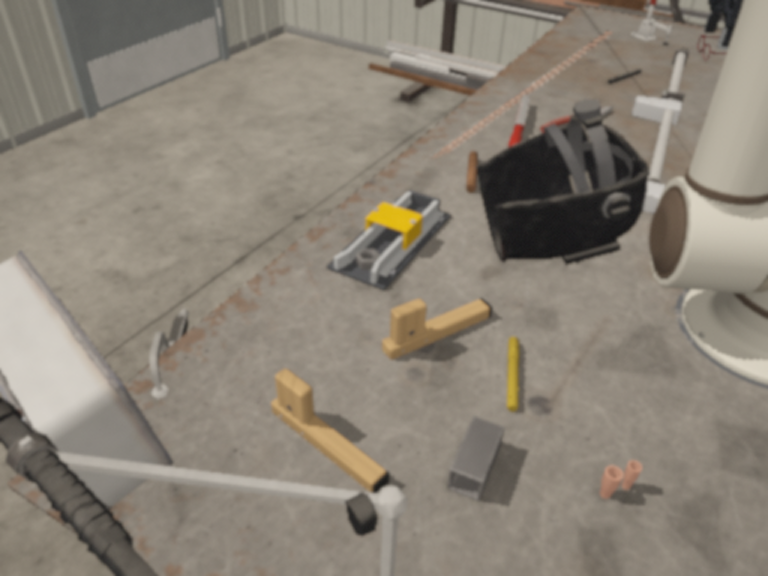

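The top view shows two look-alike sticks at about (233,348) and (412,358). The guide is at (522,232), with its flared mouth on the left and the nut at (463,234), so the feed runs to the right (about -y). The scene view shows the same two sticks, at (325,430) and (437,328). Next I'll measure them both.

```bash
cat > m.py <<'E'
from h import *
def sticks(d):
    hsv=cv2.cvtColor(d['image'],cv2.COLOR_RGB2HSV); P=pts(d)
    m=cv2.inRange(hsv,(8,70,90),(22,200,255)); m=cv2.morphologyEx(m,cv2.MORPH_OPEN,np.ones((3,3)))
    n,L,S,C=cv2.connectedComponentsWithStats(m); out=[]
    for i in range(1,n):
        if S[i,4]<400: continue
        q=P[L==i]; q=q[q[:,2]<120]
        out.append((C[i],q))
    return out
E
python3 - <<'E'
from m import *
import pickle
for nme in('top','scene'):
    d=pickle.load(open(nme+'0.pkl','rb')); P=pts(d)
    print(nme)
    for c,q in sticks(d):
        bar=q[(q[:,2]>15)&(q[:,2]<30)]; han=q[q[:,2]>68]
        if len(han)<5 or len(bar)<20: print('skip',c,len(q),q.mean(0)); continue
        r=cv2.minAreaRect(bar[:,:2].astype(np.float32)); rh=cv2.minAreaRect(han[:,:2].astype(np.float32))
        print(c.round(),'n',len(bar),len(han),'bar',np.round(r[0],1),np.round(r[1],1),round(r[2],1),'z',np.median(bar[:,2]),'H',np.round(rh[0],1),np.round(rh[1],1),round(rh[2],1),np.median(han[:,2]), 'range',np.hypot(*r[0]))
    hsv=cv2.cvtColor(d['image'],cv2.COLOR_RGB2HSV)
    m=cv2.inRange(hsv,(20,200,180),(30,255,255)); q=P[(m>0)&(P[:,:,2]>44)&(P[:,:,2]<60)]
    r=cv2.minAreaRect(q[:,:2].astype(np.float32)); print('bridge',np.round(r[0],1),np.round(r[1],1),r[2],np.median(q[:,2]))
    # walls
    ce=np.array(r[0]); near=np.hypot(*(P[:,:,:2]-ce).transpose(2,0,1))<140
    w=P[near&(P[:,:,2]>26)&(P[:,:,2]<37)]
    r=cv2.minAreaRect(w[:,:2].astype(np.float32)); print('walls',np.round(r[0],1),np.round(r[1],1),r[2],np.median(w[:,2]))
    # dark base
    b=P[near&(P[:,:,2]>4)&(P[:,:,2]<60)]
    r=cv2.minAreaRect(b[:,:2].astype(np.float32)); print('base',np.round(r[0],1),np.round(r[1],1),r[2])
    if nme=='top':
        x=P[int(234/1.5)-25:int(234/1.5)+25,int(463/1.5)-20:int(463/1.5)+20]; x=x.reshape(-1,3)
        print(np.histogram(x[:,2],bins=range(0,50,4))); x=x[(x[:,2]>22)&(x[:,2]<29.5)]; print('nut',x.mean(0),np.median(x,0),len(x))
        save(d,'c1.png',(130,110,430,290),2.6)
E
```

```text
top
skip [353.7128483  150.71826625] 1288 [583.53595847 119.56570181  45.52416023]
skip [482.11666667 157.26041667] 479 [ 572.05437062 -156.33142257   18.25058314]
[154. 230.] n 848 261 bar [423.7 534.9] [ 27.2 176.5] 80.9 z 22.030308279859923 H [476.5 526.1] [20.9 49.6] 82.2 76.66074240092689 range 682.3872295217146
[275. 238.] n 795 255 bar [407.7 284.7] [176.8  26. ] 64.4 z 21.807746124380515 H [430.9 333. ] [49.5 20. ] 64.3 76.64476213476075 range 497.28013346974996
skip [267.48722628 299.13686131] 545 [281.16497113 300.70774575  12.74267837]
bridge [0. 0.] [0. 0.] 0.0 nan
walls [0. 0.] [0. 0.] 0.0 nan
base [0. 0.] [0. 0.] 0.0
(array([ 75, 497, 611, 161,  42,  52, 148, 212, 116,   0,   0,   0]), array([ 0,  4,  8, 12, 16, 20, 24, 28, 32, 36, 40, 44, 48]))
nut [580.63670195 210.16729013  26.40602334] [581.32086402 209.84713629  26.7452341 ] 238
scene
skip [449.1484375 146.3125   ] 0 [nan nan nan]
[285. 217.] n 688 215 bar [404.7 284.1] [179.   28.8] 64.9 z 22.552045077517846 H [427.4 334.3] [48.4 20.2] 64.4 77.00305181088515 range 494.5248432935577
[214. 286.] n 1048 286 bar [420.9 534.7] [ 27.4 176.4] 80.8 z 22.796521817201267 H [473.9 526.3] [20.1 50.4] 80.2 77.17126005526171 range 680.5145745204134
skip [412.41089109 318.54207921] 403 [106.35888186 402.46508741  27.28626438]
bridge [580.9 120.7] [75.8 56.9] 3.366251230239868 51.128692837675885
walls [581.1 125.5] [ 79.1 251.7] 1.6035271883010864 31.795690977267327
base [580.3 123.8] [247.1 264.8] 10.478729248046875
  return _methods._mean(a, axis=axis, dtype=dtype,
  ret = ret.dtype.type(ret / rcount)
<stdin>:8: RuntimeWarning: Mean of empty slice.
  ret = um.true_divide(
```

View pics/c1.png

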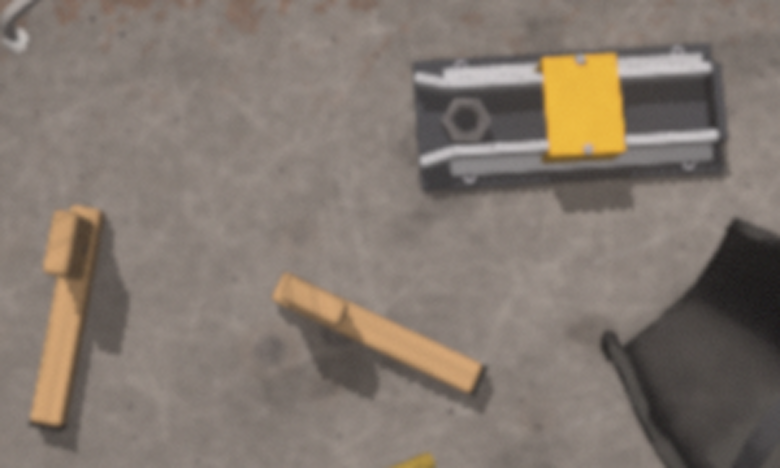

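Stick candidates in the crop are A at (70,320), 682 mm from the base, and B at (380,335), 497 mm from the base. B is the one meant because it is nearest the base. The crop confirms it: handle at the upper-left end (310,300), black nose at (480,378). The feed runs from the mouth on the left to the right, with the nut at (465,118). One more fit of the guide axis and a reach check, then I'll grasp.

Run:
```python
from m import *
import pickle
for nme in('top','scene'):
    d=pickle.load(open(nme+'0.pkl','rb')); P=pts(d); hsv=cv2.cvtColor(d['image'],cv2.COLOR_RGB2HSV)
    reg=np.hypot(P[:,:,0]-581,P[:,:,1]-122)<150
    m=(cv2.inRange(hsv,(16,180,120),(32,255,255))>0)&reg
    q=P[m&(P[:,:,2]>42)]; print(len(q),np.median(q[:,2]))
    r=cv2.minAreaRect(q[:,:2].astype(np.float32)); print(nme,'bridge',np.round(r[0],1),np.round(r[1],1),round(r[2],2))
    w=P[reg&~m&(P[:,:,2]>27)&(P[:,:,2]<37)&(hsv[:,:,2]>110)]
    for s in(1,-1):
        a=w[(s*(w[:,0]-r[0][0])>14)&(s*(w[:,0]-r[0][0])<40)&(w[:,1]<205)&(w[:,1]>20)]
        f=cv2.fitLine(a[:,:2].astype(np.float32),cv2.DIST_HUBER,0,.01,.01).ravel()
        print('wall',s,len(a),np.round(f[2:],1),'yaw',np.degrees(np.arctan(f[0]/-f[1]))-90, 'x at bridge y',f[2]+(r[0][1]-f[3])*f[0]/f[1])
    g=P[reg&(P[:,:,2]>15)]
    k=P[reg&(abs(P[:,:,0]-581)<16)&(P[:,:,2]>15)&(P[:,:,2]<36)&(P[:,:,1]>150)]
    print('nut',np.median(k,0),k.min(0),k.max(0),len(k))
print(ik([430,333.5,215],[180,0,-115.5]),ik([430,333.5,215],[180,0,64.5]))
for y in(-87,93):
  for yy in (391,400,410,421): print(y,yy,ik([570,yy,225],[180,0,y]),ik([570,yy,245],[180,0,y]))
```

```text
897 49.79483968403588
top bridge [583.4 120.3] [77.  56.6] 2.89
wall 1 246 [613.1 110.3] yaw -87.049835 x at bridge y 612.55896
wall -1 255 [557.  111.8] yaw -87.039276 x at bridge y 556.5536
nut [581.38539487 209.86045313  26.74341202] [565.19101242 191.0208438   16.23195568] [594.9739192  229.15227257  31.649502  ] 151
392 51.012237037669195
scene bridge [580.7 119.7] [77.1 60.1] 3.24
wall 1 127 [608.7 131.5] yaw -87.2774 x at bridge y 609.2771
wall -1 129 [552.5 128.2] yaw -87.33616 x at bridge y 552.9072
nut [578.73997434 215.22946845  26.05025804] [565.09967581 189.49998973  15.40867831] [591.98040748 228.10840486  31.81070069] 121
[ 37.79649001   4.83273979 -11.10051468  74.06674553   0.
 -26.70350999] [ 37.79649001   4.83273979 -11.10051468  74.06674553   0.
 153.29649001]
-87 391 [ 34.44875541  24.58309586  13.85312593  79.27003008   0.
 -58.55124459] [ 34.44875541  24.29748297  15.68606718  81.3885842    0.
 -58.55124459]
-87 400 [ 35.05942697  25.31530024  14.83649807  79.52119783   0.
 -57.94057303] [ 35.05942697  25.04060925  16.68051833  81.63990908   0.
 -57.94057303]
-
[... 218 characters left out ...]

 -56.55055494] [ 36.44944506  26.83971884  19.1169346   82.27721576   0.
 -56.55055494]
93 391 [ 34.44875541  24.58309586  13.85312593  79.27003008   0.
 121.44875541] [ 34.44875541  24.29748297  15.68606718  81.3885842    0.
 121.44875541]
93 400 [ 35.05942697  25.31530024  14.83649807  79.52119783   0.
 122.05942697] [ 35.05942697  25.04060925  16.68051833  81.63990908   0.
 122.05942697]
93 410 [ 35.72739822  26.14755919  15.96243817  79.81487898   0.
 122.72739822] [ 35.72739822  25.88576726  17.81999867  81.93423141   0.
 122.72739822]
93 421 [ 36.44944506  27.0863123   17.24282788  80.15651558   0.
 123.44944506] [ 36.44944506  26.83971884  19.1169346   82.27721576   0.
 123.44944506]
```

Run:
```python
from m import *
import pickle
P=pts(pickle.load(open('top0.pkl','rb'))).reshape(-1,3); r=np.hypot(P[:,0],P[:,1]); a=np.degrees(np.arctan2(P[:,1],P[:,0]))
print('max z in sweep',P[(r>400)&(r<700)&(a>-70)&(a<45)][:,2].max())
O=[180,0,-115.5]
bot.move_pose([429.3,333.7,450],O); print(readout.read_clock())
d=cam('wrist'); save(d,'w1.png')
bot.set_gripper(60,40)
for c,q in sticks(d):
    h=q[(q[:,2]>68)&(q[:,2]<85)]
    if len(h)>30:
        rr=cv2.minAreaRect(h[:,:2].astype(np.float32)); print(c,rr,np.median(h[:,2]))
```

```text
max z in sweep 907.0891322221005
3.0667
[249.66311038 114.92695938] ((430.06201171875, 331.9959411621094), (48.15913391113281, 19.910228729248047), 63.97679138183594) 75.52796794611083
[278.54342432 294.97270471] ((475.6496276855469, 524.8082275390625), (19.387624740600586, 49.394805908203125), 81.65264129638672) 75.35425102101897
```

View pics/w1.png

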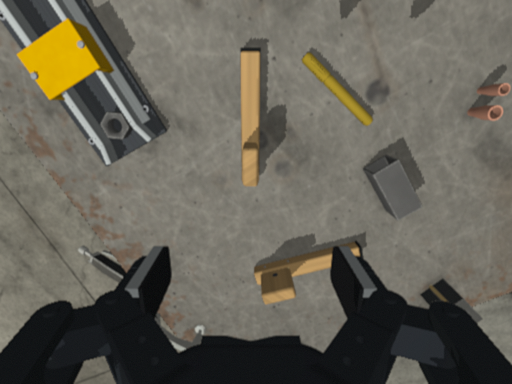

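The wrist view shows stick B upright at (250,120), with its black nose at (250,48) and handle near (250,165). The fingers close across it, and the path down is clear. I'll grasp and lift slightly.

Run:
```python
from m import *
O=[180,0,-115.6]
bot.movel([429.6,333,300],O,feed=250)
print(bot.movel([429.6,333,214],O,feed=120,f_stop=8),readout.read_ee_pos())
bot.set_gripper(10,70); print(readout.read_grip_width(),readout.read_grasp_force(),readout.read_wrist_force())
p=readout.read_ee_pos(); bot.movel([p[0],p[1],p[2]+60],feed=100)
print(readout.read_wrist_force(),readout.read_grip_width(),readout.read_clock())
for n in('top','scene'):
  d=cam(n)
  for c,q in sticks(d):
    bar=q[(q[:,2]>73)&(q[:,2]<92)]
    if len(bar)>200: r=cv2.minAreaRect(bar[:,:2].astype(np.float32)); print(n,c,r,np.median(bar[:,2]))
```

```text
False [429.86989136 333.21068291 214.97390259]
19.34301574911984 68.8218355178833 [0.44509405 0.18292491 4.87305794]
[ 0.53241135 -0.45941653 -1.7604058 ] 19.462557234775197 6.3083
scene [288.34044118 196.80147059] ((403.7756652832031, 283.95025634765625), (179.36959838867188, 28.685672760009766), 64.98536682128906) 81.76870833024299
scene [213.8250774  286.40092879] ((473.9286804199219, 526.2113647460938), (19.253700256347656, 50.97226333618164), 80.61510467529297) 77.54379285329259
```

```bash
cat >> m.py <<'E'
G=np.array([582.7,120.5]); YG=-87.1; U=np.array([np.cos(np.radians(YG)),np.sin(np.radians(YG))]); N=np.array([-U[1],U[0]])
OG=[180,0,YG]
def T(nx,z,lat=0): return [*(G+(nx-145)*U+lat*N),z]
E
python3 - <<'E'
from m import *
bot.move_pose(T(-150,300),OG)
print(bot.movel(T(-150,226),feed=120,f_stop=10),readout.read_ee_pos(),T(-150,226),readout.read_clock())
d=cam('top'); save(d,'t2.png',(200,90,440,270),3)
E
```

```text
False [567.76271565 415.14945966 227.15144119] [np.float64(567.7750826773696), np.float64(415.12221036933494), 226] 7.8667
```

View pics/t2.png

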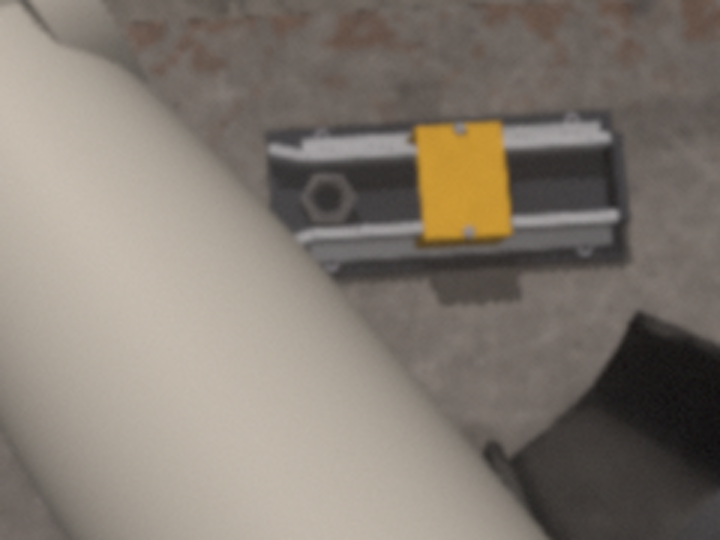

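The arm hides the stick in the top view (nut at crop (328,198)), so I'll look with the wrist camera.

Run:
```python
from m import *
d=cam('wrist'); save(d,'w2.png')
```

```text
(no output)
```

View pics/w2.png

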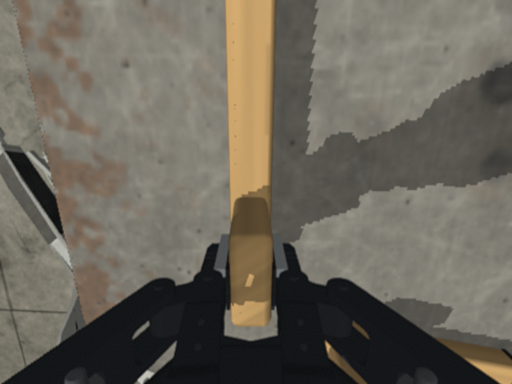

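The wrist view shows the stick square in the jaws (handle at (250,260)), but the nose is out of frame. I'll push in gently with a force stop, entering first and checking with the scene camera.

Run:
```python
from m import *
print(bot.movel(T(-112,224.5),feed=60,f_stop=6),readout.read_ee_pos(),readout.read_wrist_force(),readout.read_clock())
d=cam('scene'); save(d,'s3.png',(190,90,350,210),5)
P=pts(d)
for c,q in sticks(d):
    r=q[:,:2]-G; x=r@U; y=r@N; k=(abs(y)<25)&(x>-230)&(q[:,2]<45)&(q[:,2]>26)
    if k.sum()>20: print('bar x',x[k].min(),x[k].max(),'lat',np.percentile(y[k],[3,50,97]),'z',np.median(q[k,2]))
```

```text
False [569.76540993 377.17128288 224.61743054] [ 0.53992047  0.24855883 -1.55716076] 8.75
bar x -229.56898222183426 -114.10795058705888 lat [-14.46441301  -6.69060863   7.67345976] z 32.63635910991695
```

View pics/s3.png

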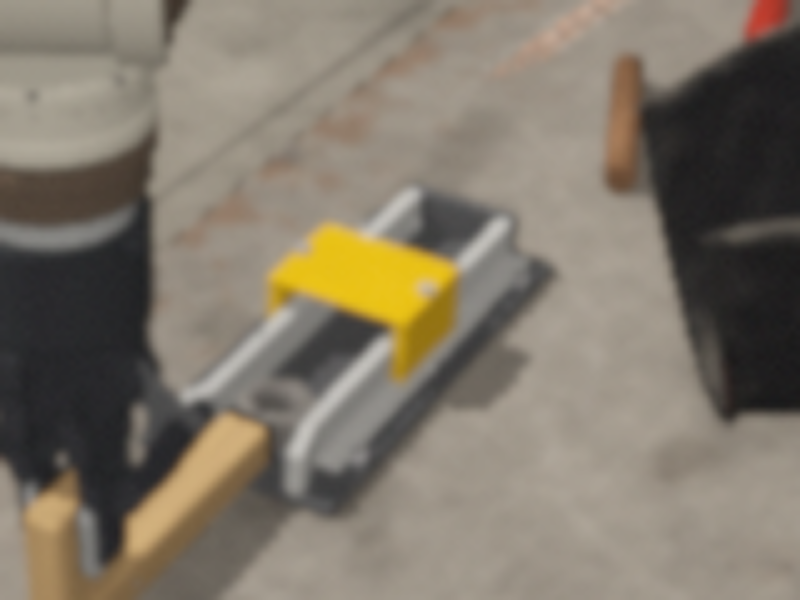

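The nose has entered between the walls (crop (240,425)), just behind the nut at (280,395), and is near centre. Pushing through now.

Run:
```python
from m import *
for nx in(-60,0,51):
    s=bot.movel(T(nx,224.3,1),feed=60,f_stop=15); print(nx,s,readout.read_ee_pos(),readout.read_wrist_force(),readout.read_clock())
    if s: break
d=cam('scene'); save(d,'s4.png',(190,90,350,210),5)
```

```text
-60 False [573.28666788 325.41701142 224.25499357] [-0.35606413  0.06488732 -1.64173902] 9.8167
0 False [576.31833769 265.53693735 224.24616582] [ 0.20645602 -0.60019253 -1.28478184] 10.9667
51 False [578.91731347 214.50705531 224.26529616] [ 0.28550661 -0.24618333 -1.40290727] 11.9667
```

View pics/s4.png

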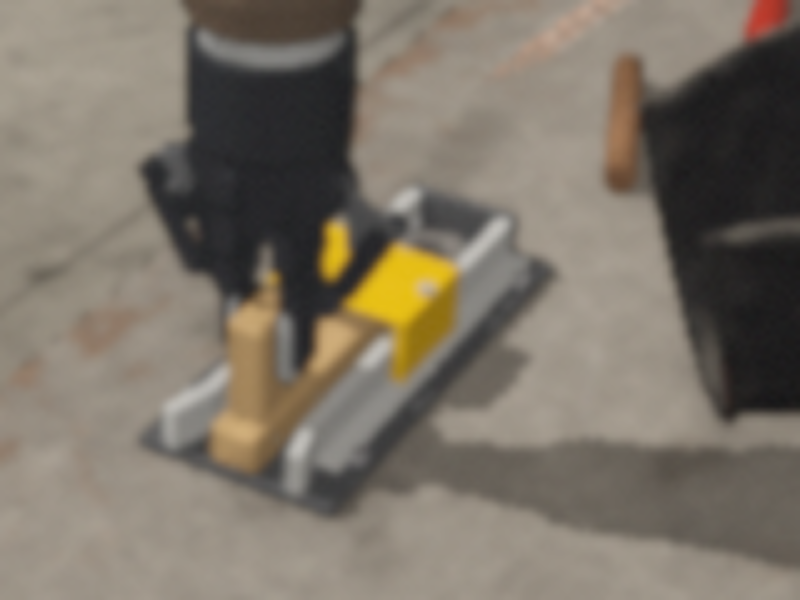

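The nut shows in the pocket beyond the bridge at crop (440,240), and forces stayed small. I'll draw the stick back, set it down at its old place and check.

Run:
```python
from m import *
print(bot.movel(T(-155,225,0.5),feed=100,f_stop=20),readout.read_ee_pos())
bot.movel(T(-155,300),feed=150)
O=[180,0,-115.6]
bot.move_pose([429.8,333.2,290],O)
bot.movel([429.8,333.2,222],feed=100)
print(bot.movel([429.8,333.2,214],feed=20,f_stop=4),readout.read_ee_pos(),readout.read_wrist_force())
bot.set_gripper(45); bot.sleep(.3)
bot.movel([429.8,333.2,300],feed=120)
bot.move_pose([330,250,430],O)
d=cam('top'); print(readout.read_clock()); save(d,'t5.png',s=1.5); P=pts(d)
r=P[:,:,:2]-G; x=r@U; y=r@N
k=(abs(y)<15)&(x>25)&(x<100)&(P[:,:,2]>21)&(P[:,:,2]<31); print('nut x',np.percentile(x[k],[1,50,99]),'z',np.percentile(P[:,:,2][k],[5,50,95]),k.sum())
for c,q in sticks(d):
    b=q[(q[:,2]>15)&(q[:,2]<30)]
    if len(b)>200: print(c,cv2.minAreaRect(b[:,:2].astype(np.float32)),q[:,2].max())
```

```text
False [568.154738   419.75539581 225.1033897 ]
True [429.88910874 333.26177621 214.6560992 ] [ 0.19522909 -0.27663501  4.74415645]
19.15
nut x [52.28693861 70.17294648 88.60594079] z [23.30806531 26.54392482 28.98740193] 144
[482.15       156.91363636] ((572.9259643554688, -158.73194885253906), (15.666152000427246, 136.37905883789062), 24.19036865234375) 23.40528690376607
[153.46409336 231.02513465] ((423.7712707519531, 534.9299926757812), (26.756065368652344, 177.0502166748047), 80.6279067993164) 80.62000813472662
[272.18296225 236.38528558] ((408.9459533691406, 288.1412048339844), (169.4243927001953, 25.9393310546875), 64.5413818359375) 80.27258537603632
```

View pics/t5.png

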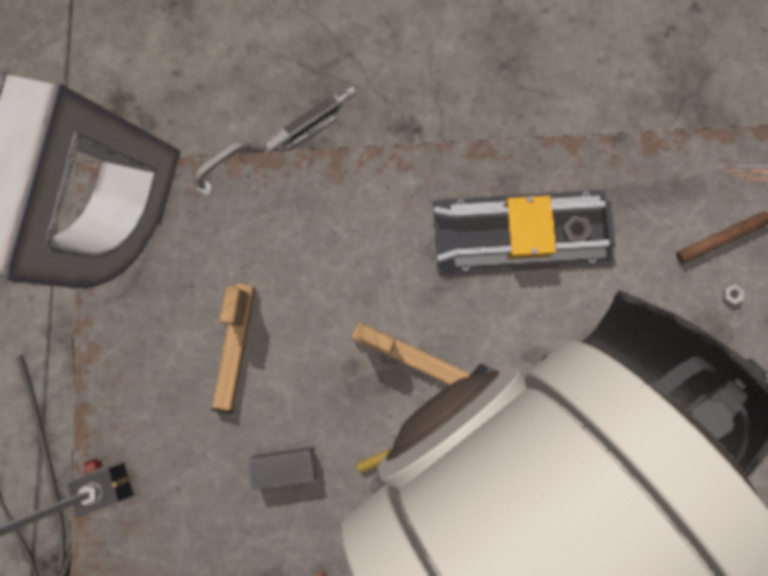

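The nut lies flat in the pocket at (578,229), spanning x of about 52 to 89 mm, so it is fully clear of the bridge. The stick stands on the bench at (412,358), clear of the guide.

```bash
python3 -c "
from bench import job_done; print(job_done())"
```

```text
the job is handed in; nothing more can be done
None
```

The job is handed in: the nut lies flat in the open pocket, about 22 mm clear of the bridge, and the stick is drawn out and back on the bench clear of the guide, in about 19 s of the 48 s allowed.

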